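# Scrape the bone offcuts off the boning board

## Task

Take the yellow-handled scraper from the blue tool tray and, with the edge of its blade pressed lightly on the raised white board, scrape all four bone offcuts over the board's side edge into the red waste pan that stands there; the gripper itself must not touch the offcuts. Then lay the scraper flat in the tool tray again, between the knife and the shears, parallel to them and with its blade pointing away from the robot like theirs. Leave the knife, the shears and the two jars behind the board where they are.

Things in the scene. Friction and masses are not known exactly. Their poses are not given: they have to be found in the camera images.
- board: White cutting board, 325 (its x) x 265 (its y), fixed on a low steel stand. Origin on the table under its centre; its level top is 95 mm above the origin. Its x points away from the robot (within 0.2 rad). The waste pan stands against its +y or its -y edge, the tool tray against the other. The scraper must not bear on it with more than 30 N; 2 to 8 N is right.
- pan: Red open waste pan, outside 325 (x) x 265 (y), 65 high, walls 4, floor 5 thick, fixed. Origin on the table under its centre, axes parallel to the board's. The board's edge overhangs the inside face of the pan's near wall by about 3 mm, so what goes over that edge falls inside.
- tray: Shallow blue tool tray, outside 325 (x) x 265 (y), 20 high, walls 4, floor 5 thick, fixed. Origin on the table under its centre, axes parallel to the board's; its x points away from the robot. The scraper lies in its middle, the knife on its +y side, the shears on its -y side.
- scraper: Rigid scraper, 0.23 kg, flat in the tray. Origin under the grip point, x to the blade, z up. Yellow handle: bar 22 wide, 28 high, x = -85 to 30 mm; yellow shoulder to x = 55, up to 96 wide, with a clamp screw 21 high. Steel blade 130 wide, 3 thick, flush with the underside; its straight edge is clamped somewhere between x = 97 and 115 (differs each time). May turn in the fingers if pressed hard.
- scraper_tail (a point): Rear end of the scraper's handle, 85 mm behind the scraper's origin and 14 mm above its underside. Not known while the scraper is held, like the scraper's pose.
- offcut0: Knuckle bone, tan, 78 long (its x), 38 wide at the knobbly ends, 22 high, about 40 g. Origin under its centre. Lies on the board at the start.
- offcut1: Knuckle bone, tan, 70 long (its x), 38 wide at the ends, 22 high, about 35 g. Origin under its centre. Lies on the board at the start.
- offcut2: Keel-bone piece: flat plate 74 (its x) x 36 x 7, tapering to its +x end, with a ridge, 18 high in all, about 30 g. Origin under its centre. Lies on the board at the start.
- offcut3: Keel-bone piece: flat plate 66 (its x) x 36 x 7, tapering to its +x end, with a ridge, 18 high in all, about 28 g. Origin under its centre. Lies on the board at the start.
- knife: Boning knife with green handle, 265 long, up to 28 wide, 18 high, lying in the tray parallel to the tray's x, 100 mm to the +y side of its middle, blade to +x. Origin underneath, where the handle meets the blade. To be left alone.
- shears: Closed poultry shears with yellow grips, 210 long, 50 wide, 14 high, lying in the tray parallel to the tray's x, about 98 mm to the -y side of its middle, blades to +x. Origin under the pivot. To be left alone.
- jar0: Lidded glass jar, 86 diameter, 110 high, standing on the table just behind the board (beyond its far edge). Origin under its centre. To be left alone.
- jar1: Lidded glass jar like jar0, 86 diameter, 110 high, also just behind the board. To be left alone.
There are look-alikes about, which are no part of the job. Leave any pink or turquoise look-alike of the offcut0 alone.

How it is judged:
On the way, in this order (a step that is already met when the one before it is completed fails the run):
1. the scraper's blade is pressed on the board with more than 1 N, its handle raised at least 20 degrees (contact force between scraper and board above 1 N and angle between scraper's own z axis and vertical above 0.35 rad), for 0.2 s.
2. all four offcuts lie inside the red pan (x of offcut0 in the frame of pan between -0.16 and 0.16 m and y of offcut0 in the frame of pan between -0.13 and 0.13 m and z of each of offcut0, offcut1, offcut2, offcut3 in the frame of pan below 0.06 m and x of offcut1 in the frame of pan between -0.16 and 0.16 m and y of offcut1 in the frame of pan between -0.13 and 0.13 m and x of offcut2 in the frame of pan between -0.16 and 0.16 m and y of offcut2 in the frame of pan between -0.13 and 0.13 m and x of offcut3 in the frame of pan between -0.16 and 0.16 m and y of offcut3 in the frame of pan between -0.13 and 0.13 m), for 0.2 s.
At the end, for the whole second after the job is handed in: All four offcuts rest inside the red pan, below its rim. The scraper rests flat on the tray's floor between knife and shears (within 30 mm of the tray's lengthwise middle line), within 0.15 rad of the tray's x, its handle's end 30 to 160 mm on the robot's side of the tray's middle (all of step 2 and linear speed of each of offcut0, offcut1, offcut2, offcut3 below 0.03 m/s and angle between the x axis of scraper and the x axis of tray, either way round below 0.15 rad and angle between scraper's own z axis and vertical below 0.08 rad and z of scraper in the frame of tray between 0 and 0.02 m and y of scraper in the frame of tray between -0.03 and 0.03 m and x of scraper_tail in the frame of tray between -0.16 and -0.03 m and linear speed of scraper below 0.02 m/s); the robot touches nothing.
It fails at once if the gripper's fingers touch an offcut (contact force between the fingers and offcut0 above 0.5 N or contact force between the fingers and offcut1 above 0.5 N or contact force between the fingers and offcut2 above 0.5 N or contact force between the fingers and offcut3 above 0.5 N).
It fails at once if the scraper is pressed on the board with more than 30 N (contact force between scraper and board above 30 N).
It fails at once if the knife or the shears are shifted by more than 20 mm (distance of any of knife, shears from where it was at the start of the episode above 0.02 m).
It fails at once if a jar behind the board is shifted by more than 20 mm or tipped (distance of any of jar0, jar1 from where it was at the start of the episode above 0.02 m or angle between any of jar0, jar1's own z axis and vertical above 0.2 rad).
It also fails if it takes over 61 s, if anything falls off the work surface, if the arm or the gripper's body presses on something with over 40 N, if the wrist force passes 120 N, or if a joint passes its speed limit or range.

## Robot

A 6-joint arm with a two-finger parallel gripper is mounted at the origin on the work surface. World frame = base frame: x ahead of the robot, y to its left, z up, the work surface at z = 0. Lengths are in m, angles in rad, forces in N, time in s.
With the tool pointing down it reaches from about 0.25 to 0.775 m from the base axis. Payload 4 kg.
Tool frame: the origin (TCP) lies midway between the tips of the shut fingers; the grasp point (between the pads) lies 19 mm behind it (grip_point_offset is the distance from the TCP to the grasp point, in m); z points along the fingers, y is the line along which they close (so a half turn about z gives the same grasp; the last joint's range is limited). The gripper opens to 94 mm and grips with 3 to 60 N. Pads are 16 mm wide; open, the fingers measure 119 mm over their backs; the gripper's body (75 mm by 177 mm) begins 78 mm behind the grasp point.
Start: joints at [1.008, 0.087, 1.371, -0, 1.684, -0.103], TCP at [0.244, 0.493, 0.206] pointing down, gripper open.
Joint ranges: [-3.1, 3.1], [-0.76, 2.03], [0.27, 2.55], [-1.08, 4.22], [0.17, 2.65], [-2.57, 2.57]. Speed limits (rad/s): [2.79, 2.79, 3.14, 3.14, 3.14, 3.14].

## Interface

Orientations are given as [roll, pitch, yaw] about the fixed x, y, z axes, in that order (R = Rz(yaw) Ry(pitch) Rx(roll)).
In Python, from bench import * gives the robot as it stands.
- The arm moves only by the tool carry_out, never from a script. Its argument "commands" is a list of rows, each a list of 6 numbers: the shift along the tool's x, y, z in m, then the turn, a rotation vector about the tool's x, y, z in rad. In form: [[tx, ty, tz, rx, ry, rz], ...]. A call has exactly 5 rows; each row is the pose to reach, as a shift and turn from the pose commanded when the call began, along the tool's axes at that moment; what a row does not reach only later rows make up. A row lasts 1/10 s, in which the tool goes at most 50 mm and 8.59 degrees, less where a joint would pass 70% of its speed; a pose out of reach is approached as far as the arm can. A call with a gripper value outside its range is refused whole. "jaw" is the opening, from 0 (shut) to 1 (fully open), set as the call begins (left out, the last holds). The fingers move at their own pace and stop on an object; the grip force is fixed at half the most. Time passes only in rows, so rows that repeat a pose let the fingers close, or fill a call up. It gives the time, the measured TCP pose, the force, the opening and the grip force at its end, in the units of the state.
- get_obs(): the state, without advancing time (a new reading comes with each control period).
- snapshot(name): name is "side" or "top" or "wrist"; returns a dict with "img" (420x560x3 uint8, red, green, blue), "range_z" (420x560 float32, m along the optical axis (not along the pixel's ray), 0 where there is no reading), "fx", "fy", "cx", "cy" (pixels), "distortion" ([k1, k2, p1, p2, k3] as OpenCV has them; the pictures are not rectified), "R" (3x3) and "t" (3): a world point X has camera coordinates R X + t. Camera axes: x right, y down, z forward; pixel columns grow to the right and rows downward; lengths in m; the calibration is good to about 2 mm. A picture is of the moment at which its call begins.
- close_job(): hands the job in; it is judged then, once.
The state is a dict: "time": time; "joint_positions": joint angles; "qvel": joint speeds; "joint_torque": joint torques, N m; "tool_pos": TCP position; "ee_rot": TCP orientation; "wrist_force": force on the tool from outside, world axes, zero at the start; "wrist_torque": the same for the moment, N m; "width": finger opening in m; "finger_force": force on a finger pad.
Only numpy, scipy, OpenCV 4.12 (cv2) and the standard library are available. Lean on these libraries where they do the work, as an engineer would, in place of code of your own. Each camera call takes 0.05 s, during which the arm holds its last target. There are 200 camera calls.

## Working session

There is one attempt and no reset: what is moved stays moved. The work goes in short steps, Python scripts to look and compute and a tool call to move; the robot and the scene stay as the last step left them, time stands still between calls to the robot, and variables do not carry over. Pictures are saved under pics/ and viewed, at most 10 in all, crops included, and the job is handed in when it is done.

Besides the shell and the picture viewer there is one more tool, called after ">>>" as name(argument=value, ...), one argument or row to a line, values as JSON. carry_out: Moves the arm, as the interface text tells. Its arguments: {"type":"object","properties":{"commands":{"type":"array","items":{"type":"array","items":{"type":"number"}}},"jaw":{"type":"number"}},"required":["commands"]}

```bash
mkdir -p pics; ls; cat > h.py <<'E'
import numpy as np, cv2
from bench import *
from scipy.spatial.transform import Rotation as Ro
def cloud(s):
    h,w=s["range_z"].shape
    u,v=np.meshgrid(np.arange(w),np.arange(h))
    K=np.array([[s["fx"],0,s["cx"]],[0,s["fy"],s["cy"]],[0,0,1]])
    p=cv2.undistortPoints(np.stack([u,v],-1).reshape(-1,1,2).astype(float),K,np.array(s["distortion"],float)).reshape(h,w,2)
    z=s["range_z"][...,None]
    c=np.concatenate([p*z,z],-1)
    W=(c-np.array(s["t"]))@np.array(s["R"])
    W[s["range_z"]==0]=np.nan
    return W
def save(s,n): cv2.imwrite("pics/"+n,s["img"][...,::-1])
E
python3 - <<'E'
from h import *
import pickle
d={n:snapshot(n) for n in("top","side")}
pickle.dump(d,open("s0.pkl","wb"))
im=np.hstack([d["top"]["img"],d["side"]["img"]])
save(d["top"],"top0.png"); save(d["side"],"side0.png")
o=get_obs();print({k:np.round(v,3) for k,v in o.items()})
for n in d: print(n,-np.array(d[n]["R"]).T@d[n]["t"],d[n]["fx"])
E
```

```text
pics
{'time': np.float64(0.1), 'joint_positions': array([ 1.008,  0.088,  1.372,  0.   ,  1.684, -0.103]), 'qvel': array([ 0.001,  0.001, -0.004, -0.001, -0.003, -0.   ]), 'joint_torque': array([ 2.0000e-03, -3.4125e+01, -3.0330e+01,  7.2000e-02,  3.0000e-02,
       -0.0000e+00]), 'tool_pos': array([0.244, 0.492, 0.204]), 'ee_rot': array([-3.14 , -0.   ,  2.682]), 'wrist_force': array([0.819, 1.183, 0.253]), 'wrist_torque': array([-0.019, -0.018, -0.023]), 'finger_force': np.float64(0.0), 'width': np.float64(0.094)}
top [0.40220803 0.03222921 1.04014914] 408.9326534880808
side [ 0.06277544 -0.48631268  0.73038766] 390.6108045134383
```

View pics/top0.png

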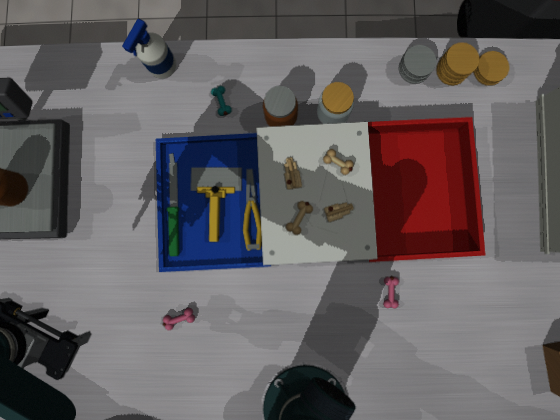

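View pics/side0.png

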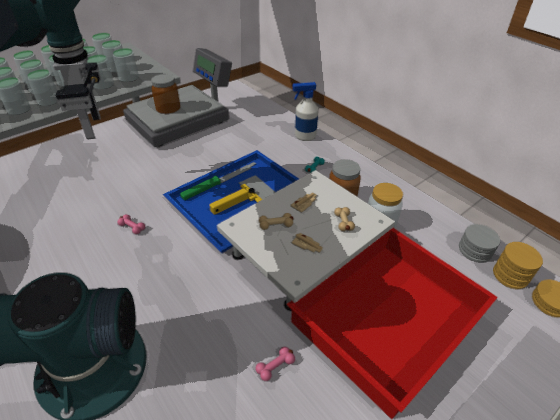

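Top view: scraper handle at (214,215) and blade at (216,180), shears' yellow grips at (252,225), knife at (173,210). The four tan bones are at (291,172), (338,160), (300,216) and (338,211), with the board centred near (317,193). The red pan is on the right (-y) at (425,188), and the jars are at (281,105) and (337,100). Look-alikes: pink at (178,319) and (391,292), turquoise at (221,100). The shears' yellow grips could be taken for the scraper handle, so I choose the bar at (214,215) in the middle of the tray.

```bash
python3 - <<'E'
from h import *
import pickle
s=pickle.load(open("s0.pkl","rb"))["top"]
W=cloud(s);Z=W[...,2];im=s["img"];hsv=cv2.cvtColor(im,cv2.COLOR_RGB2HSV)
sub=np.zeros(Z.shape,bool);sub[115:275,255:385]=1
b=(sub&(Z>.085)&(Z<.13)&(np.arange(560)[None]<380)&(hsv[...,1]<150)).astype(np.uint8)
b[:122]=0
n,l,st,_=cv2.connectedComponentsWithStats(b);k=1+np.argmax(st[1:,4])
P=W[l==k];r=cv2.minAreaRect((P[:,:2]*1000).astype(np.float32));print("board rect",r,"z",np.median(P[:,2]))
print("corners",cv2.boxPoints(r))
o=(l==k)&(Z>np.median(P[:,2])+.005)
n,l2,st,ce=cv2.connectedComponentsWithStats(o.astype(np.uint8))
for i in range(1,n):
    if st[i,4]>25:
        Q=W[l2==i];print("off",ce[i].round(),st[i,4],cv2.minAreaRect((Q[:,:2]*1000).astype(np.float32)),Q[:,2].max().round(3))
def rect(m,name):
    n,l,st,ce=cv2.connectedComponentsWithStats(m.astype(np.uint8))
    for i in range(1,n):
        if st[i,4]>60:
            Q=W[l==i];Q=Q[~np.isnan(Q[:,0])]
            print(name,ce[i].round(),st[i,4],cv2.minAreaRect((Q[:,:2]*1000).astype(np.float32)),"zmed,max",np.median(Q[:,2]).round(3),Q[:,2].max().round(3))
H,S,V=cv2.split(hsv)
rect((H>15)&(H<32)&(S>150)&(V>80)&(np.arange(560)[None]<262)&(np.arange(420)[:,None]>120),"yellow")
rect((H<8)&(S>150)&(V>50),"red")
rect((H>105)&(H<125)&(S>150)&(V>30),"blue")
rect((H>45)&(H<75)&(S>120)&(np.arange(560)[None]<262),"green")
m=np.zeros(Z.shape,bool);m[165:194,188:245]=1
rect(m&(S<110)&(V>50),"blade")
m=np.zeros(Z.shape,bool);m[80:128,255:365]=1
rect(m&(Z>.1),"jars")
c=im[125:275,150:270];cv2.imwrite("pics/crop.png",cv2.resize(c,None,fx=4,fy=4,interpolation=cv2.INTER_CUBIC)[...,::-1])
E
```

```text
board rect ((523.1787719726562, -28.664871215820312), (325.9286193847656, 266.0769348144531), 2.49259614944458) z 0.09385516709166775
corners [[ 354.58276   97.16036]
 [ 366.15454 -168.66484]
 [ 691.7748  -154.49011]
 [ 680.203    111.3351 ]]
off [338. 162.] 333 ((591.3798828125, -80.54367065429688), (70.53770446777344, 37.61271286010742), 56.512901306152344) 0.118
off [292. 174.] 331 ((567.1173706054688, 29.0885009765625), (72.70494079589844, 34.63620376586914), 12.27821159362793) 0.114
off [299. 218.] 367 ((463.2869567871094, 11.719552993774414), (36.87221145629883, 79.49625396728516), 60.57423782348633) 0.119
off [337. 211.] 294 ((477.8705749511719, -79.78390502929688), (35.03776168823242, 63.443607330322266), 17.804149627685547) 0.115
yellow [214. 207.] 588 ((481.65509033203125, 222.19696044921875), (94.44329833984375, 135.28526306152344), 89.23168182373047) zmed,max 0.028 0.035
yellow [246. 223.] 163 ((455.1283874511719, 141.92623901367188), (16.177593231201172, 112.96619415283203), 88.56559753417969) zmed,max 0.016 0.021
yellow [257. 223.] 167 ((459.1954040527344, 116.187950134
[... 679 characters left out ...]
.] 172 ((449.40350341796875, 127.30884552001953), (18.01299285888672, 86.70304870605469), 89.39398956298828) zmed,max 0.002 0.007
green [173. 231.] 449 ((437.997802734375, 325.47540283203125), (121.83807373046875, 27.261756896972656), 3.670315742492676) zmed,max 0.02 0.025
blade [215. 177.] 1008 ((572.11181640625, 221.65762329101562), (130.88351440429688, 61.22414779663086), 89.48763275146484) zmed,max 0.005 0.018
jars [337.  97.] 794 ((745.69921875, -82.33584594726562), (73.47052764892578, 74.20237731933594), 85.7232666015625) zmed,max 0.109 0.114
jars [279. 101.] 783 ((738.7655639648438, 54.190460205078125), (74.06572723388672, 72.96040344238281), 0.039831411093473434) zmed,max 0.108 0.113
```

View pics/crop.png

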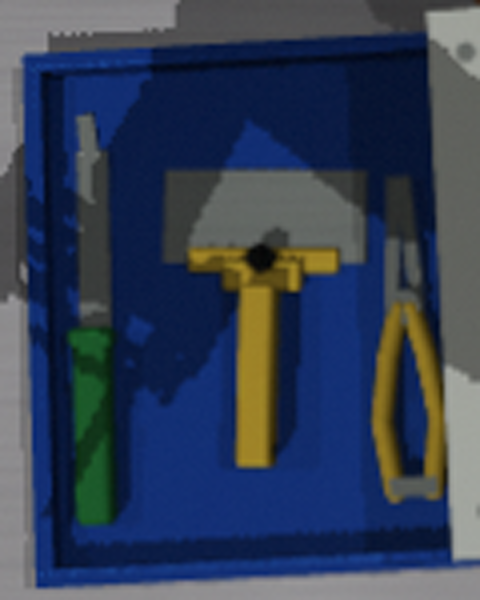

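The crop confirms it: yellow T-shaped scraper in the middle, with its blade toward the top (+x), knife on the left and shears on the right. Next I refine the handle's axis and compute the grasp.

```bash
cat >> h.py <<'E'
def goto(p,R):
    """rows' numbers: shift & rotvec in current tool axes"""
    o=get_obs();Rc=Ro.from_euler('xyz',o["ee_rot"])
    print("now",np.round(o["tool_pos"],4),np.round(o["ee_rot"],4),"shift",np.round(Rc.inv().apply(np.array(p)-o["tool_pos"]),4),"turn",np.round((Rc.inv()*R).as_rotvec(),4))
def stat():
    o=get_obs();print({k:np.round(o[k],3).tolist() for k in("time","joint_positions","tool_pos","ee_rot","wrist_force","width","finger_force")})
E
python3 - <<'E'
from h import *
import pickle
s=pickle.load(open("s0.pkl","rb"))["top"]
W=cloud(s);H,S,V=cv2.split(cv2.cvtColor(s["img"],cv2.COLOR_RGB2HSV))
m=(H>15)&(H<32)&(S>150)&(V>80)
X=W[...,0];Y=W[...,1];Z=W[...,2]
h=m&(Z>.025)&(X<.51)&(Y>.19)&(Y<.26)
Q=W[h];print(len(Q),Q.min(0),Q.max(0),np.median(Q[:,2]))
r=cv2.minAreaRect((Q[:,:2]*1000).astype(np.float32));print(r)
v=cv2.fitLine(Q[:,:2].astype(np.float32),cv2.DIST_L2,0,.01,.01).ravel();yaw=np.arctan(v[1]/v[0]);print("yaw",yaw,v)
d=np.array([np.cos(yaw),np.sin(yaw)])
c=np.array([v[2],v[3]]); t=((Q[:,:2]-c)@d).min();tail=c+d*t;org=tail+d*.085
print("tail",tail,"org",org)
hs=(S<110)&(V>50)&(Z>0)&(Z<.02)&(X>.53)&(X<.63)&(Y>.14)&(Y<.31)
B=W[hs][:,:2]-org;print("edge",np.percentile(B@d,[95,99,100]),"lat",np.percentile(B@[-d[1],d[0]],[1,99]))
# grasp: TCP 19mm ahead of grasp pt along tool z
b=.5
R=Ro.from_euler('z',yaw)*Ro.from_euler('xyz',[np.pi,0,np.pi])*Ro.from_euler('y',-b)
z=R.as_matrix()[:,2];print("tool z",z)
g=np.array([*org,.030]);tcp=g+.019*z;print("tcp",tcp)
goto(tcp-.10*z,R)
E
```

```text
309 [0.41399373 0.21290749 0.02511556] [0.50850021 0.23312554 0.03457337] 0.030264599423561536
((461.16546630859375, 222.31680297851562), (19.982568740844727, 94.42162322998047), 88.7415542602539)
yaw -0.009695069 [ 0.99995303 -0.00969492  0.46126273  0.22197671]
tail [0.41402726 0.22243468] org [0.49902326 0.22161061]
edge [0.09968283 0.10298625 0.10341894] lat [-0.07981064  0.06457957]
tool z [ 0.47940301 -0.00464799 -0.87758256]
tcp [0.50813192 0.2215223  0.01332593]
now [0.2438 0.4925 0.2044] [-3.1396e+00 -2.0000e-04  2.6818e+00] shift [-0.314  -0.1462  0.1036] turn [-0.1143 -0.4921 -0.4402]
```

>>> carry_out(
  commands=[
    [-0.05,-0.023,0,0,0,0],
    [-0.1,-0.046,0,0,-0.1,-0.1],
    [-0.15,-0.07,0,0,-0.2,-0.2],
    [-0.19,-0.09,0.01,-0.07,-0.3,-0.3],
    [-0.23,-0.107,0.03,-0.1,-0.4,-0.38],
  ],
  jaw=0.5,
)

```text
time: 0.6
tool_pos: [0.3996, 0.3004, 0.1807]
ee_rot: [3.116, 0.417, 3.066]
wrist_force: [0.1, -1.1, -0.1]
width: 0.0572
finger_force: 0.0
```

```bash
cat > g.py <<'E'
from h import *
import sys
R=Ro.from_euler('z',-.0097)*Ro.from_euler('xyz',[np.pi,0,np.pi])*Ro.from_euler('y',-.5)
z=R.as_matrix()[:,2]
tcp=np.array([.4990,.2216,.028])+.019*z
goto(tcp-float(sys.argv[1])*z,R);stat()
E
python3 g.py .1
```

```text
now [0.3996 0.3004 0.1807] [3.1165 0.4172 3.0658] shift [-0.0276 -0.0761  0.0997] turn [-0.0042 -0.082  -0.0603]
{'time': 0.6, 'joint_positions': [0.723, -0.246, 1.789, -0.288, 1.292, -0.741], 'tool_pos': [0.4, 0.3, 0.181], 'ee_rot': [3.116, 0.417, 3.066], 'wrist_force': [0.145, -1.09, -0.066], 'width': 0.057, 'finger_force': 0.0}
```

>>> carry_out(
  commands=[
    [-0.01,-0.03,0.03,0,-0.03,-0.02],
    [-0.02,-0.055,0.065,-0.003,-0.06,-0.04],
    [-0.0276,-0.076,0.09,-0.004,-0.082,-0.06],
    [-0.0276,-0.076,0.0997,-0.004,-0.082,-0.06],
    [-0.0276,-0.076,0.0997,-0.004,-0.082,-0.06],
  ],
)

```text
time: 1.1
tool_pos: [0.4564, 0.2216, 0.0946]
ee_rot: [-3.139, 0.488, 3.127]
wrist_force: [-0.6, 0.6, -0.1]
width: 0.0474
finger_force: 0.0
```

```bash
python3 g.py 0; python3 - <<'E'
from h import *
s=snapshot("wrist");save(s,"w1.png")
E
```

```text
now [0.4564 0.2216 0.0946] [-3.1386  0.4883  3.1268] shift [-0.0066  0.001   0.0978] turn [-0.0055 -0.0117 -0.0045]
{'time': 1.1, 'joint_positions': [0.503, -0.251, 1.991, -0.285, 0.99, -0.946], 'tool_pos': [0.456, 0.222, 0.095], 'ee_rot': [-3.139, 0.488, 3.127], 'wrist_force': [-0.577, 0.592, -0.061], 'width': 0.047, 'finger_force': 0.0}
```

View pics/w1.png

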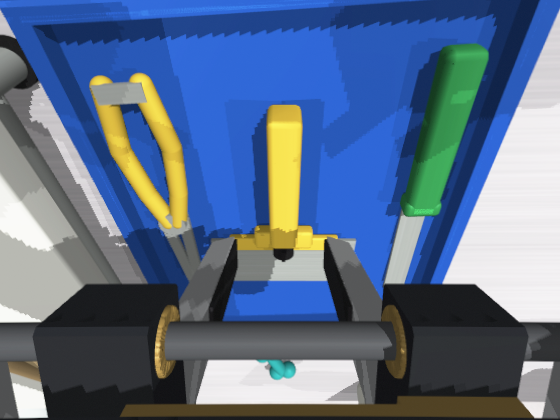

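The handle at (284,170) is centred between the fingers at (235,260) and (345,260). The shears (150,150) and knife (440,150) are well clear, so I can descend.

>>> carry_out(
  commands=[
    [-0.003,0.001,0.04,-0.005,-0.01,-0.004],
    [-0.006,0.001,0.075,-0.005,-0.012,-0.004],
    [-0.0066,0.001,0.092,-0.005,-0.012,-0.004],
    [-0.0066,0.001,0.0978,-0.005,-0.012,-0.004],
    [-0.0066,0.001,0.0978,-0.005,-0.012,-0.004],
  ],
)

```text
time: 1.65
tool_pos: [0.5097, 0.2237, 0.0141]
ee_rot: [3.14, 0.504, 3.134]
wrist_force: [-0.2, 0.7, -0.8]
width: 0.0471
finger_force: 0.0
```

```bash
python3 g.py 0
```

```text
now [0.5097 0.2237 0.0141] [3.1402 0.5041 3.1336] shift [ 0.0027 -0.0022  0.0017] turn [0.0022 0.0041 0.0015]
{'time': 1.65, 'joint_positions': [0.444, -0.05, 2.003, -0.312, 0.752, -0.937], 'tool_pos': [0.51, 0.224, 0.014], 'ee_rot': [3.14, 0.504, 3.134], 'wrist_force': [-0.216, 0.698, -0.802], 'width': 0.047, 'finger_force': 0.0}
```

>>> carry_out(
  commands=[
    [0.001,-0.001,0.001,0,0,0],
    [0.001,-0.001,0.001,0,0,0],
    [0.001,-0.001,0.001,0,0,0],
    [0.001,-0.001,0.001,0,0,0],
    [0.001,-0.001,0.001,0,0,0],
  ],
  jaw=0,
)

```text
time: 2.15
tool_pos: [0.5092, 0.2221, 0.0134]
ee_rot: [3.139, 0.505, 3.132]
wrist_force: [-4.1, 0.5, 6.0]
width: 0.0219
finger_force: 30.0
```

```bash
cat > k.py <<'E'
from h import *
import sys
# scraper pose: place edge centre at board-local (lx,ly), height hz above board top, pitch a, dir -f ; tool wrt scraper: lean b, grasp point at (gx,0,.023) in scraper
C=np.array([.5232,-.0287]);yb=.0435;e=np.array([np.cos(yb),np.sin(yb)]);f=np.array([-e[1],e[0]])
def tool(lx,ly,hz,a=.9,b=.5,L=.1035,yaw=None,dx=0):
    yaw=yb-np.pi/2 if yaw is None else yaw
    Rs=Ro.from_euler('z',yaw)*Ro.from_euler('y',a)
    edge=np.array([*(C+lx*e+ly*f),.095+hz])
    org=edge-Rs.apply([L,0,0])
    g=org+Rs.apply([dx,0,.023])
    R=Rs*Ro.from_euler('xyz',[np.pi,0,np.pi])*Ro.from_euler('y',-b)
    return g+R.apply([0,0,.019]),R
if __name__=="__main__":
    v=[float(x) for x in sys.argv[1:]]
    p,R=tool(v[0],v[1],v[2],*( [v[3]] if len(v)>3 else []))
    print("target",p.round(4),R.as_euler('xyz').round(3)); goto(p,R);stat()
E
python3 g.py 0; python3 k.py .055 .105 .06
```

```text
now [0.5092 0.2221 0.0134] [3.1392 0.5055 3.1322] shift [ 0.002  -0.0006  0.0013] turn [0.0026 0.0055 0.0002]
{'time': 2.15, 'joint_positions': [0.441, -0.052, 2.008, -0.312, 0.748, -0.939], 'tool_pos': [0.509, 0.222, 0.013], 'ee_rot': [3.139, 0.505, 3.132], 'wrist_force': [-4.092, 0.525, 6.041], 'width': 0.022, 'finger_force': 30.001}
target [0.5712 0.1323 0.2329] [ 3.142 -0.4    1.614]
now [0.5092 0.2221 0.0134] [3.1392 0.5055 3.1322] shift [-0.1613 -0.0888 -0.1618] turn [0.0841 0.7184 1.5605]
{'time': 2.15, 'joint_positions': [0.441, -0.052, 2.008, -0.312, 0.748, -0.939], 'tool_pos': [0.509, 0.222, 0.013], 'ee_rot': [3.139, 0.505, 3.132], 'wrist_force': [-4.092, 0.525, 6.041], 'width': 0.022, 'finger_force': 30.001}
```

>>> carry_out(
  commands=[
    [-0.01,0,-0.018,0,0,0],
    [-0.03,0,-0.053,0,0,0],
    [-0.053,0,-0.096,0,0,0],
    [-0.077,0,-0.14,0,0,0],
    [-0.096,0,-0.175,0,0,0],
  ],
)

```text
time: 2.65
tool_pos: [0.5081, 0.2211, 0.214]
ee_rot: [3.14, 0.504, 3.132]
wrist_force: [0.5, -0.0, -1.7]
width: 0.0215
finger_force: 30.0
```

```bash
python3 k.py .055 .105 .08
```

```text
target [0.5712 0.1323 0.2529] [ 3.142 -0.4    1.614]
now [0.5081 0.2211 0.214 ] [3.1402 0.5043 3.1323] shift [-0.0748 -0.0882 -0.0032] turn [0.0824 0.7183 1.5602]
{'time': 2.65, 'joint_positions': [0.44, -0.234, 1.741, -0.228, 1.183, -1.084], 'tool_pos': [0.508, 0.221, 0.214], 'ee_rot': [3.14, 0.504, 3.132], 'wrist_force': [0.473, -0.033, -1.704], 'width': 0.021, 'finger_force': 29.994}
```

>>> carry_out(
  commands=[
    [-0.01,-0.005,-0.01,0.006,0.057,0.124],
    [-0.02,-0.015,-0.015,0.012,0.114,0.248],
    [-0.03,-0.03,-0.02,0.019,0.172,0.372],
    [-0.04,-0.045,-0.02,0.026,0.229,0.496],
    [-0.05,-0.06,-0.02,0.033,0.286,0.62],
  ],
)

```text
time: 3.15
tool_pos: [0.5417, 0.1605, 0.2528]
ee_rot: [2.966, 0.148, 2.505]
wrist_force: [0.3, -0.5, -2.6]
width: 0.0219
finger_force: 30.0
```

```bash
python3 k.py .055 .105 .08
```

```text
target [0.5712 0.1323 0.2529] [ 3.142 -0.4    1.614]
now [0.5417 0.1605 0.2528] [2.966  0.1476 2.5053] shift [-0.0401 -0.0061  0.0049] turn [0.0463 0.4299 0.9353]
{'time': 3.15, 'joint_positions': [0.179, -0.061, 1.446, 0.014, 1.528, -0.768], 'tool_pos': [0.542, 0.16, 0.253], 'ee_rot': [2.966, 0.148, 2.505], 'wrist_force': [0.329, -0.479, -2.582], 'width': 0.022, 'finger_force': 29.991}
```

>>> carry_out(
  commands=[
    [-0.006,-0.001,0,0.006,0.057,0.124],
    [-0.012,-0.002,0.001,0.012,0.114,0.248],
    [-0.018,-0.003,0.002,0.019,0.172,0.372],
    [-0.024,-0.004,0.003,0.026,0.229,0.496],
    [-0.03,-0.005,0.004,0.033,0.286,0.62],
  ],
)

```text
time: 3.65
tool_pos: [0.564, 0.1391, 0.2519]
ee_rot: [3.027, -0.235, 1.935]
wrist_force: [0.2, -0.7, -1.9]
width: 0.0217
finger_force: 30.0
```

```bash
python3 k.py .055 .105 .08
```

```text
target [0.5712 0.1323 0.2529] [ 3.142 -0.4    1.614]
now [0.564  0.1391 0.2519] [ 3.0273 -0.2354  1.9353] shift [-0.0085  0.0047 -0.0025] turn [0.0128 0.1454 0.3139]
{'time': 3.65, 'joint_positions': [-0.014, 0.101, 1.288, 0.264, 1.726, -0.32], 'tool_pos': [0.564, 0.139, 0.252], 'ee_rot': [3.027, -0.235, 1.935], 'wrist_force': [0.196, -0.743, -1.902], 'width': 0.022, 'finger_force': 29.991}
```

>>> carry_out(
  commands=[
    [-0.003,0.002,-0.001,0.005,0.057,0.124],
    [-0.006,0.004,-0.002,0.01,0.11,0.24],
    [-0.0085,0.0047,-0.0025,0.0128,0.1454,0.314],
    [-0.0085,0.0047,-0.0025,0.0128,0.1454,0.314],
    [-0.0085,0.0047,-0.0025,0.0128,0.1454,0.314],
  ],
)

```text
time: 4.15
tool_pos: [0.5711, 0.1325, 0.2532]
ee_rot: [3.138, -0.398, 1.621]
wrist_force: [0.1, 1.0, -2.7]
width: 0.0219
finger_force: 30.0
```

```bash
python3 k.py .055 .105 .08; python3 - <<'E'
from h import *
import pickle
d={n:snapshot(n) for n in("top","side")}
pickle.dump(d,open("s1.pkl","wb"))
save(d["side"],"side1.png")
from k import *
o=get_obs();R=Ro.from_euler('xyz',o["ee_rot"])
for n,s in d.items():
    W=cloud(s);H,S,V=cv2.split(cv2.cvtColor(s["img"],cv2.COLOR_RGB2HSV))
    l=np.stack([(W[...,:2]-C)@e,(W[...,:2]-C)@f,W[...,2]-.095],-1)
    m=(S<110)&(l[...,2]>.05)&(l[...,2]<.14)&(abs(l[...,0]-.055)<.08)&(l[...,1]>.06)&(l[...,1]<.2)
    q=l[m];print(n,m.sum())
    if m.sum()>20:
        print(np.percentile(q,[1,50,99],axis=0).round(4)); c=q.mean(0);u=np.linalg.svd(q-c)[2];print("normal",u[2],"low",q[q[:,2]<np.percentile(q[:,2],3)].mean(0))
E
```

```text
target [0.5712 0.1323 0.2529] [ 3.142 -0.4    1.614]
now [0.5711 0.1325 0.2532] [ 3.1379 -0.3977  1.6212] shift [-0.0003  0.0001  0.0002] turn [0.001  0.0023 0.0064]
{'time': 4.15, 'joint_positions': [-0.104, 0.144, 1.268, 0.402, 1.773, -0.081], 'tool_pos': [0.571, 0.132, 0.253], 'ee_rot': [3.138, -0.398, 1.621], 'wrist_force': [0.072, 1.004, -2.744], 'width': 0.022, 'finger_force': 29.995}
top 0
side 1034
[[-0.0098  0.1073  0.0819]
 [ 0.0506  0.1248  0.1031]
 [ 0.1185  0.1455  0.1362]]
normal [-0.00372582  0.81107604 -0.58492887] low [0.05184562 0.10889964 0.08210573]
```

View pics/side1.png

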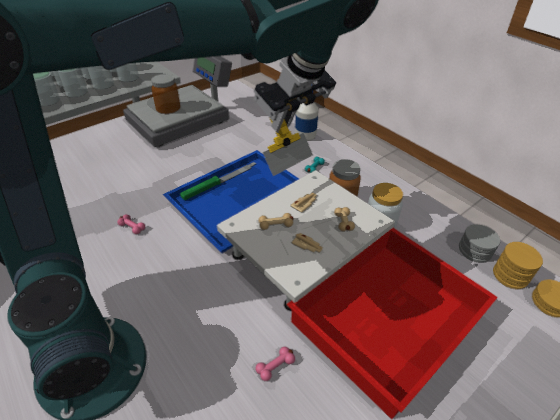

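The side view shows the scraper gripped well, with its blade at (287,155) level over the board's tray-side edge and the bones untouched. The measured edge height is 82 mm, which agrees with the plan.

>>> carry_out(
  commands=[
    [-0.012,0,0.028,0,0,0],
    [-0.021,0,0.05,0,0,0],
    [-0.027,0,0.064,0,0,0],
    [-0.0288,0,0.068,0,0,0],
    [-0.0288,0,0.068,0,0,0],
  ],
)

```text
time: 4.75
tool_pos: [0.5715, 0.1331, 0.1802]
ee_rot: [3.137, -0.399, 1.622]
wrist_force: [0.3, -0.2, -1.7]
width: 0.0218
finger_force: 30.0
```

>>> carry_out(
  commands=[
    [-0.0004,0,0.0009,0,0,0],
    [-0.0008,0,0.0018,0,0,0],
    [-0.0012,0,0.0028,0,0,0],
    [-0.0012,0,0.0028,0,0,0],
    [-0.0012,0,0.0028,0,0,0],
  ],
)

```text
time: 5.25
tool_pos: [0.5718, 0.1327, 0.1775]
ee_rot: [3.136, -0.398, 1.621]
wrist_force: [-0.2, 0.5, -1.8]
width: 0.0218
finger_force: 30.0
```

```bash
python3 k.py .055 .105 .0; for i in 1 2 3 4; do python3 -c "
from h import *
o=get_obs();print(o['wrist_force'],o['wrist_torque'],o['tool_pos'])";done
```

```text
target [0.5712 0.1323 0.1729] [ 3.142 -0.4    1.614]
now [0.5718 0.1327 0.1775] [ 3.1362 -0.3985  1.6211] shift [-0.0022 -0.0006  0.0041] turn [0.0028 0.0015 0.0063]
{'time': 5.25, 'joint_positions': [-0.104, 0.164, 1.396, 0.395, 1.636, -0.138], 'tool_pos': [0.572, 0.133, 0.178], 'ee_rot': [3.136, -0.398, 1.621], 'wrist_force': [-0.173, 0.484, -1.826], 'width': 0.022, 'finger_force': 29.994}
[-0.17322396  0.48363899 -1.82592907] [-0.41947813  0.07585709  0.01107652] [0.57184241 0.13268982 0.17753583]
[-0.17322396  0.48363899 -1.82592907] [-0.41947813  0.07585709  0.01107652] [0.57184241 0.13268982 0.17753583]
[-0.17322396  0.48363899 -1.82592907] [-0.41947813  0.07585709  0.01107652] [0.57184241 0.13268982 0.17753583]
[-0.17322396  0.48363899 -1.82592907] [-0.41947813  0.07585709  0.01107652] [0.57184241 0.13268982 0.17753583]
```

>>> carry_out(
  commands=[
    [-0.0002,0,0.0005,0,0,0],
    [-0.0004,0,0.001,0,0,0],
    [-0.0006,0,0.0014,0,0,0],
    [-0.0008,0,0.0018,0,0,0],
    [-0.0008,0,0.0018,0,0,0],
  ],
)

```text
time: 5.75
tool_pos: [0.5717, 0.1327, 0.1752]
ee_rot: [3.137, -0.399, 1.621]
wrist_force: [-0.8, -0.1, -2.5]
width: 0.0215
finger_force: 30.0
```

>>> carry_out(
  commands=[
    [-0.0002,0,0.0005,0,0,0],
    [-0.0004,0,0.001,0,0,0],
    [-0.0004,0,0.001,0,0,0],
    [-0.0004,0,0.001,0,0,0],
    [-0.0004,0,0.001,0,0,0],
  ],
)

```text
time: 6.25
tool_pos: [0.5719, 0.1328, 0.1745]
ee_rot: [3.136, -0.399, 1.621]
wrist_force: [-1.1, -0.1, -0.2]
width: 0.0217
finger_force: 30.0
```

>>> carry_out(
  commands=[
    [-0.0002,0,0.0005,0,0,0],
    [-0.0002,0,0.0005,0,0,0],
    [-0.0002,0,0.0005,0,0,0],
    [-0.0002,0,0.0005,0,0,0],
    [-0.0002,0,0.0005,0,0,0],
  ],
)

```text
time: 6.75
tool_pos: [0.5719, 0.1329, 0.1743]
ee_rot: [3.136, -0.399, 1.622]
wrist_force: [-1.0, 0.2, 2.3]
width: 0.0216
finger_force: 30.0
```

>>> carry_out(
  commands=[
    [-0.011,0,-0.00467,0,0,0],
    [-0.0221,0,-0.0093,0,0,0],
    [-0.0332,0,-0.014,0,0,0],
    [-0.0442,0,-0.0187,0,0,0],
    [-0.0553,0,-0.0233,0,0,0],
  ],
)

```text
time: 7.25
tool_pos: [0.5749, 0.072, 0.1744]
ee_rot: [3.136, -0.4, 1.621]
wrist_force: [0.4, 4.4, 6.0]
width: 0.0223
finger_force: 30.0
```

```bash
python3 k.py .055 -.100 -.001
```

```text
target [ 0.5802 -0.0725  0.1719] [ 3.142 -0.4    1.614]
now [0.5749 0.072  0.1744] [ 3.1356 -0.3997  1.6212] shift [-0.1342 -0.0017 -0.0539] turn [0.0034 0.0003 0.0063]
{'time': 7.25, 'joint_positions': [-0.208, 0.179, 1.384, 0.389, 1.671, -0.236], 'tool_pos': [0.575, 0.072, 0.174], 'ee_rot': [3.136, -0.4, 1.621], 'wrist_force': [0.369, 4.359, 5.966], 'width': 0.022, 'finger_force': 30.002}
```

>>> carry_out(
  commands=[
    [-0.011,0,-0.005,0,0,0],
    [-0.022,0,-0.0096,0,0,0],
    [-0.0331,0,-0.0143,0,0,0],
    [-0.0441,0,-0.019,0,0,0],
    [-0.0552,0,-0.0237,0,0,0],
  ],
)

```text
time: 7.75
tool_pos: [0.5775, 0.012, 0.1744]
ee_rot: [3.136, -0.399, 1.621]
wrist_force: [-0.6, 3.3, 5.8]
width: 0.0216
finger_force: 30.0
```

>>> carry_out(
  commands=[
    [-0.011,0,-0.0047,0,0,0],
    [-0.0221,0,-0.0093,0,0,0],
    [-0.0332,0,-0.014,0,0,0],
    [-0.0442,0,-0.0187,0,0,0],
    [-0.0553,0,-0.0233,0,0,0],
  ],
)

```text
time: 8.25
tool_pos: [0.5802, -0.0478, 0.1744]
ee_rot: [3.137, -0.4, 1.621]
wrist_force: [0.6, 4.1, 6.0]
width: 0.0219
finger_force: 30.0
```

```bash
python3 k.py .055 -.138 -.001; python3 - <<'E'
from h import *
a=snapshot("top");b=snapshot("side")
save(a,"t2.png"); cv2.imwrite("pics/m2.png",np.hstack([a["img"][100:280,250:500],b["img"][130:310,210:460]])[...,::-1])
E
```

```text
target [ 0.5818 -0.1105  0.1719] [ 3.142 -0.4    1.614]
now [ 0.5802 -0.0478  0.1744] [ 3.1368 -0.3996  1.6214] shift [-0.0588 -0.0015 -0.0221] turn [0.002  0.0004 0.0065]
{'time': 8.25, 'joint_positions': [-0.397, 0.246, 1.305, 0.367, 1.754, -0.409], 'tool_pos': [0.58, -0.048, 0.174], 'ee_rot': [3.137, -0.4, 1.621], 'wrist_force': [0.645, 4.14, 6.042], 'width': 0.022, 'finger_force': 29.998}
```

View pics/m2.png

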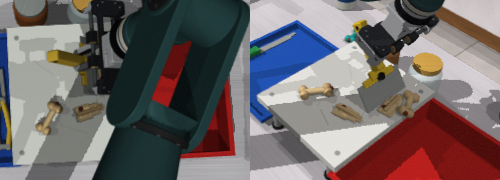

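The side part on the right shows both far-lane bones just ahead of the blade, at about (398,100), heading over the edge. The near-lane bones are undisturbed.

>>> carry_out(
  commands=[
    [-0.0129,0,-0.0055,0,0,0],
    [-0.0258,0,-0.011,0,0,0],
    [-0.0386,0,-0.0167,0,0,0],
    [-0.0512,0,-0.0229,0,0,0],
    [-0.064,0,-0.0287,0,0,0],
  ],
)

```text
time: 8.85
tool_pos: [0.5832, -0.12, 0.1739]
ee_rot: [3.14, -0.396, 1.618]
wrist_force: [-0.1, -0.9, -2.6]
width: 0.0217
finger_force: 30.0
```

```bash
cat > look.py <<'E'
from k import *
import sys
for n in ("top","side"):
    s=snapshot(n);save(s,sys.argv[1]+n+".png")
    W=cloud(s);H,S,V=cv2.split(cv2.cvtColor(s["img"],cv2.COLOR_RGB2HSV))
    l=np.stack([(W[...,:2]-C)@e,(W[...,:2]-C)@f,W[...,2]-.095],-1)
    tan=(H>8)&(H<28)&(S>45)&(S<190)&(V>60)
    m=tan&(abs(l[...,0])<.17)&(((abs(l[...,1])<.15)&(l[...,2]>.004)&(l[...,2]<.05))|((l[...,1]<-.125)&(l[...,1]>-.39)&(l[...,2]<.03)&(l[...,2]>-.09)))
    nn,lb,st,ce=cv2.connectedComponentsWithStats(m.astype(np.uint8))
    for i in range(1,nn):
        if st[i,4]>25: q=l[lb==i];print(n,ce[i].round(),st[i,4],"min",q.min(0).round(3),"max",q.max(0).round(3))
E
python3 look.py a; python3 k.py -.055 .108 .06
```

```text
top [379. 176.] 64 min [ 0.015 -0.173 -0.081] max [ 0.066 -0.145  0.006]
top [299. 218.] 346 min [-0.096  0.012  0.011] max [-0.021  0.074  0.024]
top [338. 211.] 299 min [-0.07  -0.081  0.004] max [-0.03  -0.016  0.019]
side [275. 221.] 324 min [-0.097  0.012  0.006] max [-0.023  0.071  0.024]
side [306. 243.] 312 min [-0.069 -0.082  0.004] max [-0.029 -0.016  0.02 ]
side [389. 273.] 289 min [ 0.057 -0.223 -0.09 ] max [ 0.114 -0.154 -0.055]
side [373. 281.] 314 min [ 0.01  -0.207 -0.09 ] max [ 0.083 -0.156 -0.064]
target [0.4612 0.1305 0.2329] [ 3.142 -0.4    1.614]
now [ 0.5833 -0.1206  0.1735] [ 3.1401 -0.3965  1.6159] shift [ 0.2594 -0.1107  0.0441] turn [0.0009 0.0035 0.0015]
{'time': 8.95, 'joint_positions': [-0.498, 0.309, 1.227, 0.347, 1.803, -0.496], 'tool_pos': [0.583, -0.121, 0.174], 'ee_rot': [3.14, -0.397, 1.616], 'wrist_force': [0.573, 0.946, -2.565], 'width': 0.022, 'finger_force': 29.994}
```

Both far-lane bones now lie in the pan. Next I lift and return for the near lane.

>>> carry_out(
  commands=[
    [0.018,0,-0.042,0,0,0],
    [0.031,0,-0.072,0,0,0],
    [0.07,-0.02,-0.055,0,0,0],
    [0.112,-0.042,-0.035,0,0,0],
    [0.155,-0.064,-0.014,0,0,0],
  ],
)

```text
time: 9.45
tool_pos: [0.514, 0.0138, 0.2476]
ee_rot: [3.138, -0.398, 1.619]
wrist_force: [-0.6, -0.3, -2.5]
width: 0.022
finger_force: 30.0
```

>>> carry_out(
  commands=[
    [0.042,-0.02,0.018,0,0,0],
    [0.08,-0.035,0.034,0,0,0],
    [0.1,-0.046,0.05,0,0,0],
    [0.104,-0.047,0.058,0,0,0],
    [0.104,-0.047,0.058,0,0,0],
  ],
)

```text
time: 9.95
tool_pos: [0.4613, 0.1295, 0.2338]
ee_rot: [3.139, -0.397, 1.621]
wrist_force: [-0.4, -0.0, -2.6]
width: 0.0218
finger_force: 30.0
```

```bash
python3 k.py -.055 .108 .006
```

```text
target [0.4612 0.1305 0.1789] [ 3.142 -0.4    1.614]
now [0.4613 0.1295 0.2338] [ 3.1393 -0.3975  1.6213] shift [-0.0203 -0.0001  0.051 ] turn [-0.0004  0.0025  0.0065]
{'time': 9.95, 'joint_positions': [-0.134, -0.098, 1.554, 0.397, 1.747, -0.126], 'tool_pos': [0.461, 0.129, 0.234], 'ee_rot': [3.139, -0.397, 1.621], 'wrist_force': [-0.395, -0.033, -2.603], 'width': 0.022, 'finger_force': 29.994}
```

>>> carry_out(
  commands=[
    [-0.01,0,0.025,0,0,0],
    [-0.0175,0,0.043,0,0,0],
    [-0.0203,0,0.051,0,0,0],
    [-0.0203,0,0.051,0,0,0],
    [-0.0203,0,0.051,0,0,0],
  ],
)

```text
time: 10.45
tool_pos: [0.4633, 0.1297, 0.1811]
ee_rot: [3.136, -0.398, 1.62]
wrist_force: [0.6, -0.3, -2.3]
width: 0.0218
finger_force: 30.0
```

>>> carry_out(
  commands=[
    [-0.0004,0,0.0009,0,0,0],
    [-0.0008,0,0.0018,0,0,0],
    [-0.001,0,0.0024,0,0,0],
    [-0.0011,0,0.0028,0,0,0],
    [-0.0011,0,0.0028,0,0,0],
  ],
)

```text
time: 10.95
tool_pos: [0.4624, 0.1305, 0.1776]
ee_rot: [3.136, -0.398, 1.621]
wrist_force: [0.4, 0.9, -2.8]
width: 0.0215
finger_force: 30.0
```

>>> carry_out(
  commands=[
    [-0.0002,0,0.0004,0,0,0],
    [-0.0004,0,0.0008,0,0,0],
    [-0.0005,0,0.0012,0,0,0],
    [-0.0005,0,0.0012,0,0,0],
    [-0.0005,0,0.0012,0,0,0],
  ],
)

```text
time: 11.45
tool_pos: [0.4624, 0.1304, 0.1762]
ee_rot: [3.137, -0.399, 1.621]
wrist_force: [-1.1, -0.6, -2.2]
width: 0.0217
finger_force: 30.0
```

>>> carry_out(
  commands=[
    [-0.0002,0,0.0005,0,0,0],
    [-0.0004,0,0.001,0,0,0],
    [-0.0006,0,0.0015,0,0,0],
    [-0.0006,0,0.0015,0,0,0],
    [-0.0006,0,0.0015,0,0,0],
  ],
)

```text
time: 11.95
tool_pos: [0.4625, 0.1304, 0.1746]
ee_rot: [3.137, -0.399, 1.621]
wrist_force: [0.4, -0.3, -2.6]
width: 0.0219
finger_force: 30.0
```

>>> carry_out(
  commands=[
    [-0.0002,0,0.0005,0,0,0],
    [-0.0002,0,0.0005,0,0,0],
    [-0.0002,0,0.0005,0,0,0],
    [-0.0002,0,0.0005,0,0,0],
    [-0.0002,0,0.0005,0,0,0],
  ],
)

```text
time: 12.45
tool_pos: [0.4626, 0.1306, 0.1744]
ee_rot: [3.136, -0.399, 1.621]
wrist_force: [-0.9, 0.4, 0.2]
width: 0.0216
finger_force: 30.0
```

>>> carry_out(
  commands=[
    [-0.0112,0,-0.0044,0,0,0],
    [-0.0222,0,-0.009,0,0,0],
    [-0.0333,0,-0.0137,0,0,0],
    [-0.0443,0,-0.0184,0,0,0],
    [-0.0554,0,-0.023,0,0,0],
  ],
)

```text
time: 12.95
tool_pos: [0.4656, 0.0697, 0.1744]
ee_rot: [3.136, -0.4, 1.621]
wrist_force: [0.0, 3.6, 4.7]
width: 0.0222
finger_force: 30.0
```

>>> carry_out(
  commands=[
    [-0.011,0,-0.0047,0,0,0],
    [-0.0221,0,-0.0093,0,0,0],
    [-0.0332,0,-0.014,0,0,0],
    [-0.0442,0,-0.0187,0,0,0],
    [-0.0553,0,-0.0233,0,0,0],
  ],
)

```text
time: 13.45
tool_pos: [0.4683, 0.0101, 0.1744]
ee_rot: [3.136, -0.4, 1.622]
wrist_force: [0.1, 4.8, 6.5]
width: 0.0216
finger_force: 30.0
```

>>> carry_out(
  commands=[
    [-0.011,0,-0.0047,0,0,0],
    [-0.0221,0,-0.0093,0,0,0],
    [-0.0332,0,-0.014,0,0,0],
    [-0.0442,0,-0.0187,0,0,0],
    [-0.0553,0,-0.0233,0,0,0],
  ],
)

```text
time: 13.95
tool_pos: [0.471, -0.0496, 0.1744]
ee_rot: [3.136, -0.4, 1.622]
wrist_force: [-0.9, 4.9, 5.5]
width: 0.022
finger_force: 30.0
```

```bash
python3 look.py b; python3 k.py -.055 -.140 .0
```

```text
top [391. 155.] 212 min [ 0.064 -0.232 -0.08 ] max [ 0.126 -0.169 -0.067]
top [383. 172.] 138 min [ 0.032 -0.199 -0.089] max [ 0.079 -0.164 -0.068]
side [326. 258.] 766 min [-0.091 -0.161 -0.054] max [ 0.014 -0.068  0.025]
side [394. 274.] 301 min [ 0.065 -0.232 -0.09 ] max [ 0.124 -0.166 -0.066]
side [374. 282.] 300 min [ 0.011 -0.209 -0.09 ] max [ 0.079 -0.157 -0.064]
target [ 0.472  -0.1173  0.1729] [ 3.142 -0.4    1.614]
now [ 0.4712 -0.0514  0.174 ] [ 3.1367 -0.397   1.6195] shift [-0.0612 -0.0023 -0.0244] turn [0.0028 0.0029 0.0048]
{'time': 14.05, 'joint_positions': [-0.485, 0.021, 1.557, 0.348, 1.758, -0.501], 'tool_pos': [0.471, -0.051, 0.174], 'ee_rot': [3.137, -0.397, 1.62], 'wrist_force': [-0.221, 1.605, 4.771], 'width': 0.022, 'finger_force': 30.0}
```

>>> carry_out(
  commands=[
    [-0.0129,0,-0.0055,0,0,0],
    [-0.0258,0,-0.011,0,0,0],
    [-0.0386,0,-0.0167,0,0,0],
    [-0.0512,0,-0.0229,0,0,0],
    [-0.064,0,-0.0287,0,0,0],
  ],
)

```text
time: 14.55
tool_pos: [0.474, -0.1217, 0.1741]
ee_rot: [3.139, -0.396, 1.619]
wrist_force: [0.6, -1.0, -3.1]
width: 0.0217
finger_force: 30.0
```

```bash
python3 look.py c
```

```text
top [385. 150.] 93 min [ 0.096 -0.207 -0.079] max [ 0.125 -0.17  -0.067]
top [386. 178.] 60 min [ 0.014 -0.191 -0.084] max [ 0.055 -0.179 -0.064]
side [394. 274.] 300 min [ 0.064 -0.232 -0.089] max [ 0.125 -0.167 -0.066]
side [374. 282.] 300 min [ 0.012 -0.209 -0.089] max [ 0.088 -0.156 -0.064]
side [337. 302.] 611 min [-0.104 -0.195 -0.09 ] max [-0.002 -0.143 -0.045]
```

View pics/cside.png

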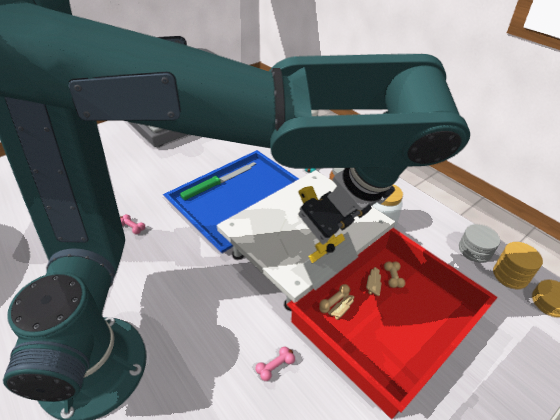

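All four bones lie inside the pan at (330,300), (345,305), (373,280) and (396,273), and the board is clear. Now I put the scraper back.

>>> carry_out(
  commands=[
    [0.018,0,-0.042,0,0,0],
    [0.035,0,-0.082,0,0,0],
    [0.075,0,-0.08,0,0,0],
    [0.115,0,-0.06,0,0,0],
    [0.155,0,-0.043,0,0,0],
  ],
)

```text
time: 15.15
tool_pos: [0.4679, 0.0071, 0.2747]
ee_rot: [3.137, -0.397, 1.619]
wrist_force: [0.2, 0.4, -2.7]
width: 0.0217
finger_force: 30.0
```

>>> carry_out(
  commands=[
    [0.04,0,0.017,0,0,0],
    [0.08,0,0.034,0,0,0],
    [0.1,0,0.042,0,0,0],
    [0.1,0,0.042,0,0,0],
    [0.1,0,0.042,0,0,0],
  ],
)

```text
time: 15.65
tool_pos: [0.4624, 0.1147, 0.2744]
ee_rot: [3.138, -0.397, 1.621]
wrist_force: [0.8, 0.6, -3.1]
width: 0.0219
finger_force: 30.0
```

```bash
cat > p.py <<'E'
from h import *
import sys
h,b=float(sys.argv[1]),float(sys.argv[2])
Rs=Ro.from_euler('z',.0435)
org=np.array([.4989,.2314,.005+h])
R=Rs*Ro.from_euler('xyz',[np.pi,0,np.pi])*Ro.from_euler('y',-b)
p=org+Rs.apply([0,0,.0245])+R.apply([0,0,.019])
if len(sys.argv)>3: p[:2]+=[float(x) for x in sys.argv[3:5]]
goto(p,R);stat()
E
python3 p.py .2 .5;python3 - <<'E'
from h import *
s=snapshot("side");W=cloud(s);H,S,V=cv2.split(cv2.cvtColor(s["img"],cv2.COLOR_RGB2HSV));save(s,"d.png")
o=get_obs();R=Ro.from_euler('xyz',o["ee_rot"])
T=R.inv().apply((W.reshape(-1,3)-o["tool_pos"])).reshape(W.shape) # tool frame
# scraper frame estimate: grip at tool (0,0,-.019)
Rs=R*(Ro.from_euler('xyz',[np.pi,0,np.pi])*Ro.from_euler('y',-.5)).inv()
g=o["tool_pos"]-.019*R.as_matrix()[:,2];org=g-Rs.apply([0,0,.0245])
Q=Rs.inv().apply(W.reshape(-1,3)-org).reshape(W.shape)
m=(S<110)&(abs(Q[...,1])<.08)&(Q[...,0]>.06)&(Q[...,0]<.125)&(abs(Q[...,2])<.02)
q=Q[m];print(m.sum(),np.percentile(q,[1,50,99],axis=0).round(4))
A=np.c_[q,np.ones(len(q))];k=np.linalg.lstsq(np.c_[q[:,:2],np.ones(len(q))],q[:,2],rcond=None)[0];print("z=ax+by+c",k)
E
```

```text
now [0.4624 0.1147 0.2744] [ 3.138  -0.3971  1.6211] shift [0.0819 0.0511 0.1013] turn [-0.0801 -0.6991 -1.6068]
{'time': 15.65, 'joint_positions': [-0.166, -0.1, 1.475, 0.402, 1.831, -0.123], 'tool_pos': [0.462, 0.115, 0.274], 'ee_rot': [3.138, -0.397, 1.621], 'wrist_force': [0.757, 0.556, -3.065], 'width': 0.022, 'finger_force': 29.995}
965 [[ 6.060e-02 -6.480e-02 -3.100e-03]
 [ 8.060e-02 -3.900e-03 -1.000e-04]
 [ 1.008e-01  6.300e-02  2.900e-03]]
z=ax+by+c [-0.00428374 -0.00296231  0.00022881]
```

>>> carry_out(
  commands=[
    [0.007,0.004,0,-0.006,-0.056,-0.128],
    [0.014,0.008,0.005,-0.012,-0.112,-0.256],
    [0.02,0.012,0.01,-0.018,-0.168,-0.384],
    [0.027,0.016,0.02,-0.025,-0.224,-0.512],
    [0.033,0.02,0.03,-0.032,-0.28,-0.64],
  ],
)

```text
time: 16.2
tool_pos: [0.4817, 0.1568, 0.2602]
ee_rot: [2.959, -0.045, 2.247]
wrist_force: [-0.8, 0.1, -3.4]
width: 0.0219
finger_force: 30.0
```

```bash
python3 p.py .2 .5
```

```text
now [0.4817 0.1568 0.2602] [ 2.9588 -0.0447  2.247 ] shift [0.0399 0.0574 0.0606] turn [-0.0486 -0.4164 -0.9648]
{'time': 16.2, 'joint_positions': [0.108, -0.133, 1.491, 0.136, 1.651, -0.544], 'tool_pos': [0.482, 0.157, 0.26], 'ee_rot': [2.959, -0.045, 2.247], 'wrist_force': [-0.791, 0.059, -3.352], 'width': 0.022, 'finger_force': 29.993}
```

>>> carry_out(
  commands=[
    [0.005,0.007,0.003,-0.006,-0.056,-0.128],
    [0.01,0.014,0.006,-0.012,-0.112,-0.256],
    [0.015,0.022,0.01,-0.018,-0.168,-0.384],
    [0.02,0.03,0.02,-0.025,-0.224,-0.512],
    [0.026,0.038,0.03,-0.032,-0.28,-0.64],
  ],
)

```text
time: 16.7
tool_pos: [0.498, 0.2049, 0.2387]
ee_rot: [3.018, 0.341, 2.84]
wrist_force: [-0.2, 0.4, -2.8]
width: 0.0213
finger_force: 30.0
```

```bash
python3 p.py .2 .5
```

```text
now [0.498  0.2049 0.2387] [3.0176 0.3407 2.84  ] shift [0.0071 0.0254 0.0283] turn [-0.0183 -0.1378 -0.3243]
{'time': 16.7, 'joint_positions': [0.353, -0.201, 1.624, -0.106, 1.373, -0.935], 'tool_pos': [0.498, 0.205, 0.239], 'ee_rot': [3.018, 0.341, 2.84], 'wrist_force': [-0.192, 0.448, -2.816], 'width': 0.021, 'finger_force': 29.993}
```

>>> carry_out(
  commands=[
    [0.003,0.008,0.009,-0.006,-0.05,-0.12],
    [0.005,0.018,0.018,-0.012,-0.1,-0.24],
    [0.0071,0.0254,0.028,-0.018,-0.138,-0.324],
    [0.0071,0.0254,0.028,-0.018,-0.138,-0.324],
    [0.0071,0.0254,0.028,-0.018,-0.138,-0.324],
  ],
)

```text
time: 17.2
tool_pos: [0.5073, 0.2316, 0.2129]
ee_rot: [3.139, 0.497, -3.105]
wrist_force: [0.1, 0.3, -2.0]
width: 0.0221
finger_force: 30.0
```

```bash
python3 p.py .05 .5; python3 - <<'E'
from h import *
s=snapshot("side");W=cloud(s);H,S,V=cv2.split(cv2.cvtColor(s["img"],cv2.COLOR_RGB2HSV))
m=(S<110)&(W[...,2]>.15)&(W[...,2]<.25)&(abs(W[...,0]-.57)<.06)&(abs(W[...,1]-.235)<.09)
q=W[m];print(m.sum(),np.percentile(q,[1,50,99],axis=0).round(4))
if len(q)>50: print(np.linalg.lstsq(np.c_[q[:,:2],np.ones(len(q))],q[:,2],rcond=None)[0],cv2.minAreaRect((q[:,:2]*1000).astype(np.float32)))
E
```

```text
now [0.5073 0.2316 0.2129] [ 3.1389  0.4967 -3.1052] shift [ 0.0709 -0.0002  0.1323] turn [-0.0007 -0.0033 -0.0062]
{'time': 17.2, 'joint_positions': [0.444, -0.228, 1.735, -0.203, 1.179, -1.13], 'tool_pos': [0.507, 0.232, 0.213], 'ee_rot': [3.139, 0.497, -3.105], 'wrist_force': [0.086, 0.339, -2.035], 'width': 0.022, 'finger_force': 29.994}
520 [[0.5368 0.1689 0.2037]
 [0.5758 0.225  0.207 ]
 [0.6014 0.297  0.2241]]
[-0.11392847  0.01367284  0.2700535 ] ((557.0409545898438, 232.94371032714844), (92.58908081054688, 134.4247283935547), 0.2098318338394165)
```

>>> carry_out(
  commands=[
    [0.02,0,0.037,0,0,0],
    [0.043,0,0.08,0,0,0],
    [0.062,0,0.116,0,-0.003,-0.006],
    [0.071,0,0.132,0,-0.003,-0.006],
    [0.071,0,0.132,0,-0.003,-0.006],
  ],
)

```text
time: 17.75
tool_pos: [0.5063, 0.2311, 0.0597]
ee_rot: [-3.138, 0.495, -3.097]
wrist_force: [0.4, -1.2, -1.8]
width: 0.0216
finger_force: 30.0
```

```bash
python3 p.py .007 .5
```

```text
now [0.5063 0.2311 0.0597] [-3.1381  0.4946 -3.0967] shift [0.0174 0.0007 0.0359] turn [-0.0028 -0.0054  0.0013]
{'time': 17.75, 'joint_positions': [0.445, -0.114, 1.955, -0.251, 0.857, -1.048], 'tool_pos': [0.506, 0.231, 0.06], 'ee_rot': [-3.138, 0.495, -3.097], 'wrist_force': [0.419, -1.185, -1.835], 'width': 0.022, 'finger_force': 29.994}
```

>>> carry_out(
  commands=[
    [0.009,0,0.018,0,0,0],
    [0.014,0,0.029,0,-0.003,0],
    [0.0174,0.0007,0.0359,-0.003,-0.005,0.001],
    [0.0174,0.0007,0.0359,-0.003,-0.005,0.001],
    [0.0174,0.0007,0.0359,-0.003,-0.005,0.001],
  ],
)

```text
time: 18.25
tool_pos: [0.5115, 0.2343, 0.0258]
ee_rot: [3.137, 0.51, -3.098]
wrist_force: [0.1, -0.6, -1.6]
width: 0.0217
finger_force: 30.0
```

>>> carry_out(
  commands=[
    [0.0005,0,0.0009,0,0,0],
    [0.001,0,0.0018,0,0,0],
    [0.0014,0,0.0026,0,0,0],
    [0.0014,0,0.0026,0,0,0],
    [0.0014,0,0.0026,0,0,0],
  ],
)

```text
time: 18.75
tool_pos: [0.5102, 0.234, 0.021]
ee_rot: [3.138, 0.507, -3.096]
wrist_force: [-0.0, 0.0, -1.6]
width: 0.0219
finger_force: 30.0
```

>>> carry_out(
  commands=[
    [0.0005,0,0.0009,0,0,0],
    [0.001,0,0.0018,0,0,0],
    [0.0015,0,0.0027,0,0,0],
    [0.0019,0,0.0035,0,0,0],
    [0.0019,0,0.0035,0,0,0],
  ],
)

```text
time: 19.25
tool_pos: [0.5101, 0.2339, 0.0167]
ee_rot: [3.139, 0.507, -3.097]
wrist_force: [0.3, 0.6, -1.5]
width: 0.0219
finger_force: 30.0
```

>>> carry_out(
  commands=[
    [0.0005,0,0.0009,0,0,0],
    [0.001,0,0.0018,0,0,0],
    [0.001,0,0.0018,0,0,0],
    [0.001,0,0.0018,0,0,0],
    [0.001,0,0.0018,0,0,0],
  ],
)

```text
time: 19.75
tool_pos: [0.5103, 0.234, 0.015]
ee_rot: [3.138, 0.507, -3.097]
wrist_force: [0.7, 0.1, -2.0]
width: 0.0216
finger_force: 30.0
```

>>> carry_out(
  commands=[
    [0.0003,0,0.0006,0,0,0],
    [0.0006,0,0.0012,0,0,0],
    [0.0007,0,0.0014,0,0,0],
    [0.0007,0,0.0014,0,0,0],
    [0.0007,0,0.0014,0,0,0],
  ],
)

```text
time: 20.25
tool_pos: [0.5104, 0.234, 0.0135]
ee_rot: [3.138, 0.507, -3.097]
wrist_force: [-0.4, 0.0, -1.2]
width: 0.0216
finger_force: 30.0
```

>>> carry_out(
  commands=[
    [0.0002,0,0.0004,0,0,0],
    [0.0004,0,0.0008,0,0,0],
    [0.0004,0,0.0008,0,0,0],
    [0.0004,0,0.0008,0,0,0],
    [0.0004,0,0.0008,0,0,0],
  ],
)

```text
time: 20.75
tool_pos: [0.511, 0.2342, 0.0134]
ee_rot: [3.138, 0.509, -3.097]
wrist_force: [-3.8, -1.7, 4.9]
width: 0.0218
finger_force: 30.0
```

```bash
python3 -c "
from h import *
save(snapshot('wrist'),'w2.png');stat()"
```

```text
{'time': 20.8, 'joint_positions': [0.446, -0.047, 2.003, -0.284, 0.729, -1.003], 'tool_pos': [0.511, 0.234, 0.013], 'ee_rot': [3.138, 0.509, -3.097], 'wrist_force': [-2.595, -1.207, 4.793], 'width': 0.022, 'finger_force': 30.003}
```

View pics/w2.png

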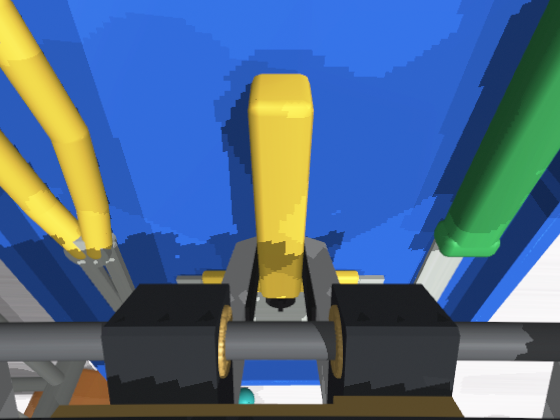

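The scraper handle (280,180) is on the tray floor, midway between the shears at (95,250) and the knife at (470,240), and floor contact is felt. I release and retreat along the tool axis.

>>> carry_out(
  commands=[
    [0,0,0,0,0,0],
    [0,0,0,0,0,0],
    [0,0,0,0,0,0],
    [0,0,0,0,0,0],
    [0,0,0,0,0,0],
  ],
  jaw=0.5,
)

```text
time: 21.3
tool_pos: [0.5103, 0.234, 0.0123]
ee_rot: [3.138, 0.507, -3.096]
wrist_force: [0.1, 0.6, -0.3]
width: 0.0472
finger_force: 0.0
```

>>> carry_out(
  commands=[
    [0,0,-0.02,0,0,0],
    [0,0,-0.05,0,0,0],
    [0,0,-0.09,0,0,0],
    [-0.01,0,-0.13,0,0,0],
    [-0.03,0,-0.17,0,0,0],
  ],
)

```text
time: 21.8
tool_pos: [0.4522, 0.2306, 0.1757]
ee_rot: [3.139, 0.505, -3.095]
wrist_force: [0.9, -0.0, 0.4]
width: 0.0469
finger_force: 0.0
```

>>> carry_out(
  commands=[
    [0,0,-0.03,0,0,0],
    [0.01,0,-0.06,0,0,0],
    [0.03,0,-0.1,0,0,0],
    [0.03,0,-0.1,0,0,0],
    [0.03,0,-0.1,0,0,0],
  ],
)

```text
time: 22.3
tool_pos: [0.3794, 0.2277, 0.2495]
ee_rot: [3.137, 0.51, -3.096]
wrist_force: [-0.4, 0.7, -0.7]
width: 0.0471
finger_force: 0.0
```

```bash
python3 look.py e; python3 - <<'E'
from h import *
stat()
s=snapshot("top");W=cloud(s);X,Y,Z=W[...,0],W[...,1],W[...,2];H,S,V=cv2.split(cv2.cvtColor(s["img"],cv2.COLOR_RGB2HSV))
def fit(m,n):
    Q=W[m]
    if len(Q)<30: print(n,"few",len(Q));return
    v=cv2.fitLine(Q[:,:2].astype(np.float32),cv2.DIST_L2,0,.01,.01).ravel();print(n,len(Q),"yaw",np.arctan(v[1]/v[0]).round(3),"c",v[2:].round(4),"min",Q.min(0).round(3),"max",Q.max(0).round(3),"z",np.median(Q[:,2]).round(4))
y=(H>15)&(H<32)&(S>150)&(V>80)&(Z<.06)
fit(y&(X<.51)&(Y>.19)&(Y<.26),"handle"); fit((S<110)&(V>50)&(Z>-.01)&(Z<.02)&(X>.57)&(X<.63)&(Y>.15)&(Y<.31),"blade")
fit((H>45)&(H<75)&(S>120)&(Y>.25)&(Y<.4)&(Z<.1),"knife");fit(y&(Y<.16)&(Y>.09)&(X<.6),"shears")
E
```

```text
top [390. 155.] 247 min [ 0.064 -0.231 -0.085] max [ 0.126 -0.17  -0.067]
top [385. 175.] 261 min [ 0.009 -0.209 -0.087] max [ 0.079 -0.157 -0.066]
top [387. 216.] 281 min [-0.09  -0.198 -0.089] max [-0.025 -0.166 -0.066]
top [376. 218.] 92 min [-0.099 -0.16  -0.079] max [-0.029 -0.132 -0.002]
side [394. 274.] 303 min [ 0.065 -0.232 -0.09 ] max [ 0.129 -0.163 -0.066]
side [374. 282.] 304 min [ 0.01 -0.21 -0.09] max [ 0.081 -0.156 -0.062]
side [330. 296.] 356 min [-0.101 -0.16  -0.09 ] max [-0.011 -0.128 -0.054]
side [342. 307.] 300 min [-0.09  -0.197 -0.085] max [-0.024 -0.163 -0.063]
{'time': 22.4, 'joint_positions': [0.618, -0.492, 1.853, -0.27, 1.352, -0.998], 'tool_pos': [0.379, 0.227, 0.247], 'ee_rot': [3.14, 0.506, -3.096], 'wrist_force': [0.674, -0.609, 0.408], 'width': 0.047, 'finger_force': 0.0}
handle 315 yaw 0.048 c [0.4615 0.2303] min [0.414 0.22  0.022] max [0.509 0.241 0.035] z 0.0302
blade 666 yaw -1.546 c [0.5867 0.2345] min [ 0.57   0.172 -0.001] max [0.607 0.303 0.011] z 0.0053
knife 444 yaw 0.029 c [0.4391 0.3257] min [0.377 0.313 0.012] max [0.498 0.343 0.025] z 0.02
shears 339 yaw 0.06 c [0.4563 0.1284] min [0.399 0.107 0.01 ] max [0.512 0.151 0.021] z 0.0157
```

View pics/etop.png

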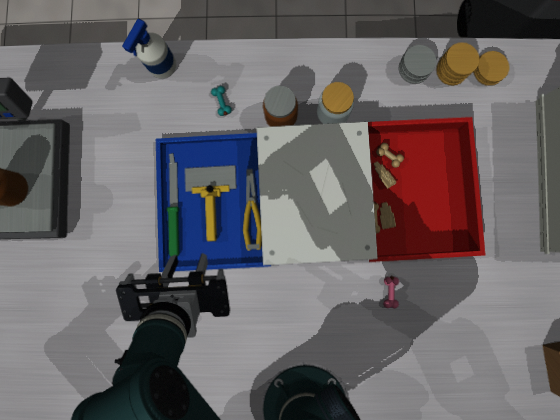

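The top view shows the scraper flat at (211,200), parallel to the knife (173,210) and the shears (252,215). All four bones are in the pan at (376–390,155–218), and the board is clear. I hand the job in.

```bash
python3 -c "
from bench import *
print(close_job())"
```

```text
the job is handed in; nothing more can be done
None
```

I've handed the job in (no verdict came back): all four offcuts are in the red pan, the scraper lies flat in the tray between the knife and the shears with its blade pointing away, and the knife, shears and jars look undisturbed.

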